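# Free the gate of a roll-test ramp and bin the pin that will not roll

## Robot

A 7-joint arm with a two-finger parallel gripper is mounted at the origin on a cart in front of the work surface, level with it; the furniture and walls round the work are solid. World frame = base frame: x ahead of the robot, y to its left, z up, the work surface at z = 0. Lengths are in m, angles in rad, forces in N, time in s.
With the tool pointing down it reaches from about 0.4 to 0.85 m from the base axis. Payload 4.5 kg.
Tool frame: the origin (TCP) lies between the finger pads; the fingertips stand 19 mm ahead of it and the grasp point (between the pads) is the TCP; y points along the fingers, z is the direction in which the jaws open and shut, and the axes are right-handed (so a half turn about y gives the same grasp; the last joint's range is limited). The gripper opens to 85 mm and grips with 20 to 120 N. Pads are 22 mm wide; open, the fingers measure 114 mm over their backs; the gripper's body (76 mm by 85 mm) begins 54 mm behind the grasp point. The pads swing forward as they close: fully open they stand 13 mm farther back than shut.
Start: joints at [-1.312, 0.689, -0.195, 1.565, 0.157, 0.902, -0.215], TCP at [0.139, 0.609, 0.25] pointing down, gripper open.
Joint ranges: [-3.01, 3.01], [-0.46, 2.08], [-1.47, 1.51], [0.13, 2.56], [-1, 4.14], [0.04, 2.09], [-2.66, 2.66]. Speed limits (rad/s): [2.57, 2.57, 3.14, 3.14, 3.14, 3.14, 3.14].

## Interface

Orientations are given as a rotation vector (axis times angle).
In Python, from cell import ctrl gives the robot as it stands. The module is installed in compiled form; this text tells all that it offers.
- The arm moves only by the shell command python3 -m handwheel 'ROWS' [FORCE]. ROWS is JSON, one flat list of numbers, 7 for each row, row after row: the shift along the tool's x, y, z in mm, then the turn, a rotation vector about the tool's x, y, z in rad, then the closure, from -1 (fully open) to 1 (shut), so that 0 is half open. A call has 1 to 20 rows; each row shifts and turns the commanded pose from where the row before left it, along the tool's axes as they then stand; what a row does not reach is not made up. A row lasts 1/12 s, in which the tool goes at most 41.7 mm and 7.16 degrees, less where a joint would pass 70% of its speed; a pose out of reach is approached as far as the arm can. A call with a gripper value outside its range is refused whole. The fingers move at their own pace and stop on an object; FORCE is the grip in N (left out, the last holds). Time passes only in rows, so rows that do not move let the fingers close. It gives the time, the measured TCP pose, the force and the opening at its end, in the units of the state.
- ctrl.state(): the state, without advancing time (a new reading comes with each control period).
- ctrl.camera(name): name is "side" or "top"; returns the picture (384x512x3 uint8, blue, green, red); there is no depth.
- ctrl.camera_model(name): a dict with "fx", "fy", "cx", "cy" (pixels), "rvec" (rotation vector, rad) and "tvec" (3), from world to camera coordinates, as OpenCV has them. Camera axes: x right, y down, z forward; pixel columns grow to the right and rows downward; lengths in m; the calibration is good to about 2 mm. A picture is of the moment at which its call begins. camera_model takes no time and is no camera call.
- ctrl.job_done(): hands the job in, once; it reports no verdict.
The state is a dict: "clock": time; "joint_positions": joint angles; "qvel": joint speeds; "effort": joint torques, N m; "position": TCP position; "tcp_rot": TCP orientation; "force": force on the tool from outside, world axes, zero at the start; "ft_torque": the same for the moment, N m; "gripper_width": finger opening in m.
Only numpy, scipy, OpenCV 4.12 (cv2) and the standard library are available. Lean on these libraries where they do the work, as an engineer would, in place of code of your own. Each camera call takes 0.05 s, during which the arm holds its last target.

## Task

Test the three steel pins on the blue roll-test ramp: take the screwdriver from its wooden rack and, with its shaft, feel down through the narrow slot of the grey latch housing for the hidden sprung hook and press it down until the gate drops open. The round pins then roll into the catch tray and stay there; put the one pin that stays on the ramp into the red reject tray, and hang the screwdriver back in its rack. Do not knock over the two glue bottles.

Things in the scene. Friction and masses are not known exactly. Their poses are not given: they have to be found in the camera images.
- ramp: Blue roll-test ramp, fixed, 244 x 303 x 94 mm. Origin at bench height under the gate's hinge line, middle of the three lanes; z up, +x up the slope; lane centres at y = -58, 0, 58 mm, pins lie along y. Surface 46 mm high at x = 0, rising at 12 degrees to x = 112 mm; walls at sides and back 80 mm high. A pin that does not roll stays at about x = 15 mm once the gate is open.
- catch_tray (a point): Middle of the floor of the ramp's catch tray, 4 mm above the bench; ramp axes. The tray is 97 mm in x and 179 mm in y inside; its front and side walls are 36 mm high.
- slot (a point): Centre of the slot in the top of the grey latch housing (66 x 108 mm, 94 mm high), on the top face; ramp axes. Slot 14 mm in x, 100 mm in y, cover 4 mm thick. Hidden below, mid-width, centred anywhere within 40 mm in y of this point, is an orange hook: its pad is 18 mm in x, 16 mm in y, 18 mm below the top face. Beside the pad a shaft meets nothing down to 58 mm.
- gate (a joint): Steel gate, 48 mm high, hinged at its foot across the low end of the lanes. Angle in rad: about 0.05 while the hook holds it, 1.78 when fully open, continuing the slope. The hook's pad takes 3 N to start and 6 to 9 N in all; pressed 8 to 12 mm (it stops at 16 mm) it frees the gate, which a light spring opens; it then stays open and the hook may be let go.
- pin_a_centre (a point): Centre of a bare steel pin, 44 mm long, 20 mm thick, 70 g, lying in one of the lanes against the gate. Of the three pins two are round and roll, one is hexagonal (20 mm across flats, 23 mm across corners) and stays; lanes are drawn by lot. Pin axis along the point's y.
- pin_b_centre (a point): Centre of a second pin, outwardly described like the first (see there).
- pin_c_centre (a point): Centre of a third pin, outwardly described like the first (see there).
- driver_handle (a point): Middle of the black and orange handle of the screwdriver, which hangs tip down in its rack. Handle 95 mm long, 28 mm thick (its lower end rests on the rack, this point is 47 mm above that end); shaft 6 mm thick below it. The point's +y axis points from the tip towards the handle's end (up, as it hangs). Weight 90 g.
- driver_tip (a point): Tip of the screwdriver's 93 mm long shaft, 140 mm from the middle of the handle; same axes.
- rack_hole (a point): Centre of the 19 mm hole in the top of the wooden screwdriver rack, fixed to the bench, 70 x 90 mm, top 120 mm high (this point is on the top face); the plate is 12 mm thick, open below down to 8 mm. z up.
- reject_tray: Red open tray, fixed to the bench, 110 (x) x 90 (y) x 30 mm, walls and floor 4 mm thick. Origin at the centre of its underside.
- glue_white: White glue bottle, loose, 27 mm thick, 55 mm high, standing on the bench; origin at the centre of its underside, z up.
- glue_blue: Blue glue bottle, loose, 27 mm thick, 60 mm high, standing on the bench; origin at the centre of its underside, z up.
There are look-alikes about, which are no part of the job. Of the things shaped like the part that bears rack_hole, the wooden one is meant.

How it is judged:
On the way, in this order (a step that is already met when the one before it is completed fails the run):
1. the screwdriver's tip is inside the slot of the latch housing, below its cover (x of driver_tip in the frame of slot between -0.012 and 0.012 m and y of driver_tip in the frame of slot between -0.055 and 0.055 m and z of driver_tip in the frame of slot between -0.06 and -0.006 m), for 0.05 s.
2. the gate has dropped open (value of joint gate above 1.5 rad), for 0.1 s.
3. the pin that does not roll lies in the red reject tray (x of pin_b_centre in the frame of reject_tray between -0.055 and 0.055 m and y of pin_b_centre in the frame of reject_tray between -0.045 and 0.045 m and z of pin_b_centre in the frame of reject_tray below 0.032 m), for 0.2 s.
At the end, for the whole second after the job is handed in: Gate open over 1.5 rad; both round pins in the catch tray; the hexagonal pin inside the red tray, centre under 32 mm high; screwdriver upright in the rack's hole, tip and handle middle within 15 mm of its axis, tip 80 mm or more below the rack's top; all at rest (all of step 3 and value of joint gate above 1.5 rad and x of pin_a_centre in the frame of ramp between -0.127 and -0.025 m and y of pin_a_centre in the frame of ramp between -0.092 and 0.092 m and z of each of pin_a_centre, pin_c_centre in the frame of ramp below 0.03 m and x of pin_c_centre in the frame of ramp between -0.127 and -0.025 m and y of pin_c_centre in the frame of ramp between -0.092 and 0.092 m and horizontal distance between each of driver_tip, driver_handle and rack_hole below 0.015 m and z of driver_tip in the frame of rack_hole below -0.08 m and linear speed of each of screwdriver, pin_a, pin_b, pin_c below 0.03 m/s); the robot touches nothing.
It fails at once if a glue bottle is knocked over (angle between any of glue_white, glue_blue's own z axis and vertical above 0.6 rad).
It also fails if it takes over 72 s, if anything falls off the work surface, if the arm or the gripper's body presses on something with over 40 N, if the wrist force passes 120 N, or if a joint passes its speed limit or range.

## Working session

There is one attempt and no reset: what is moved stays moved. The work goes in short steps, Python scripts to look and compute and a shell command to move; the robot and the scene stay as the last step left them, time stands still between calls to the robot, and variables do not carry over. Pictures are saved under pics/ and viewed, and the job is handed in when it is done.

```bash
mkdir -p pics
python3 - <<'E'
from cell import ctrl
import cv2,json
s=ctrl.state(); print(s)
for n in("side","top"):
    im=ctrl.camera(n); cv2.imwrite(f"pics/{n}0.png",im); print(n,ctrl.camera_model(n))
E
```

```text
{'clock': 0.0, 'joint_positions': array([-1.31216201,  0.69000484, -0.19455145,  1.56637889,  0.15726452,
        0.90251351, -0.21508058]), 'qvel': array([ 0.00148134, -0.00104254, -0.00022052,  0.0002263 , -0.00169253,
       -0.00103672,  0.00114887]), 'effort': array([ 1.18458807e-03, -5.39618218e+01, -1.26632050e+00, -1.58544517e+01,
        9.05224500e-03,  9.52132250e-03, -3.18052571e-06]), 'position': array([0.1392186 , 0.60864003, 0.24946267]), 'tcp_rot': array([-1.56549822,  0.17657206, -0.1763743 ]), 'force': array([-0.1882386 ,  0.53933698, -0.75617671]), 'ft_torque': array([-0.10818193, -0.03640066, -0.03683631]), 'gripper_width': 0.08541508211072901}
side {'fx': 452.2648774289812, 'fy': 452.2648774289812, 'cx': 257.5498867622785, 'cy': 189.76329726168402, 'rvec': array([ 2.13601876, -0.14552029,  0.0724927 ]), 'tvec': array([-0.57914425,  0.14718745,  1.19804346])}
top {'fx': 387.54351630215297, 'fy': 387.54351630215297, 'cx': 255.48898138922516, 'cy': 193.9034666173795, 'rvec': array([ 2.1943663 , -2.2091626 ,  0.08421163]), 'tvec': array([-0.0398279 ,  0.57610077,  1.36595953])}
```

View pics/side0.png

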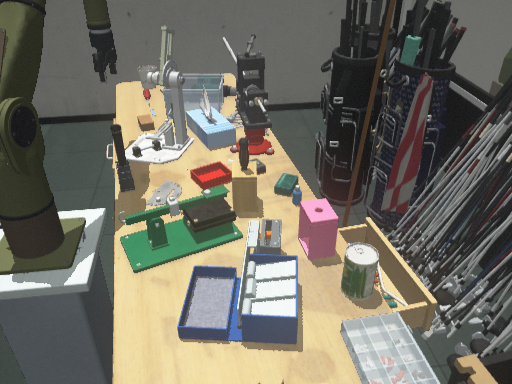

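View pics/top0.png

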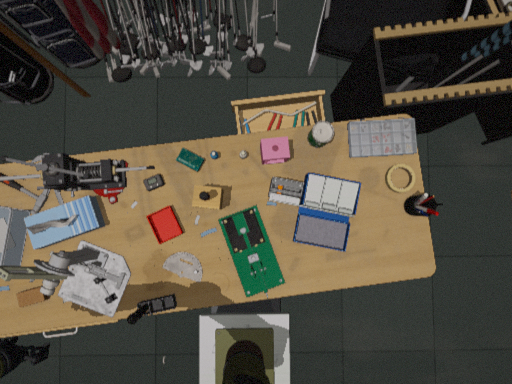

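```bash
cat > h.py <<'E'
import numpy as np, cv2
from cell import ctrl
from scipy.spatial.transform import Rotation as Ro
def cam(n):
    m=ctrl.camera_model(n); R,_=cv2.Rodrigues(np.array(m["rvec"])); return m,R,np.array(m["tvec"])
def ray(n,u,v):
    m,R,t=cam(n); d=R.T@np.array([(u-m["cx"])/m["fx"],(v-m["cy"])/m["fy"],1.]); return -R.T@t,d
def pl(n,u,v,z):
    o,d=ray(n,u,v); return o+d*(z-o[2])/d[2]
def proj(n,p):
    m,R,t=cam(n); c=R@np.array(p)+t; return np.array([m["fx"]*c[0]/c[2]+m["cx"],m["fy"]*c[1]/c[2]+m["cy"]])
def two(us,ut):
    o1,d1=ray("side",*us);o2,d2=ray("top",*ut)
    A=np.stack([d1,-d2],1); s=np.linalg.lstsq(A,o2-o1,rcond=None)[0]
    a=o1+d1*s[0];b=o2+d2*s[1]; return (a+b)/2,np.linalg.norm(a-b)
E
python3 - <<'E'
import cv2
for n in("side","top"):
    im=cv2.imread(f"pics/{n}0.png")
    print(im.shape)
    a=im[60:360,130:500] if n=="top" else im[60:384,0:430]
    cv2.imwrite(f"pics/{n}0z.png",cv2.resize(a,None,fx=1.85,fy=1.85,interpolation=cv2.INTER_CUBIC))
E
```

```text
(384, 512, 3)
(384, 512, 3)
```

Run:
```python
import cv2
im=cv2.imread("pics/top0.png")
cv2.imwrite("pics/t1.png",cv2.resize(im[130:300,135:375],None,fx=3.3,fy=3.3,interpolation=cv2.INTER_CUBIC))
im=cv2.imread("pics/side0.png")
cv2.imwrite("pics/s1.png",cv2.resize(im[150:350,100:350],None,fx=3,fy=3,interpolation=cv2.INTER_CUBIC))
```

```text
(no output)
```

View pics/t1.png

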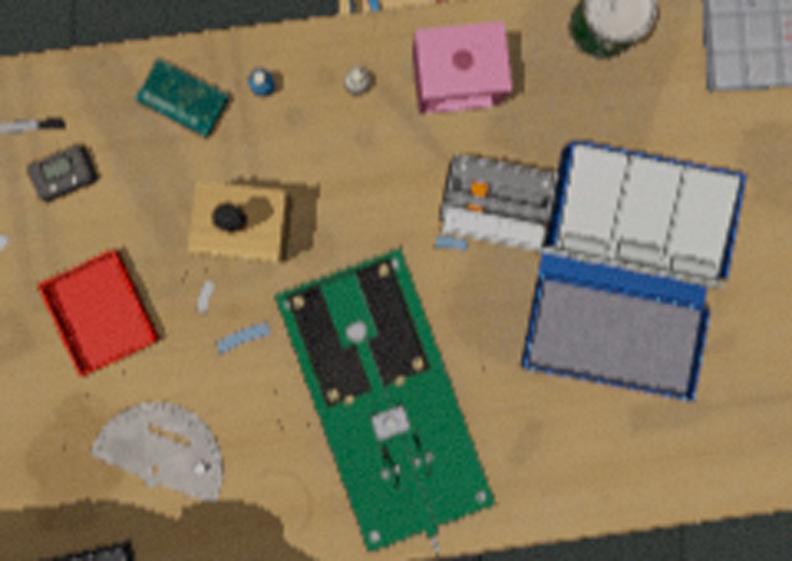

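View pics/s1.png

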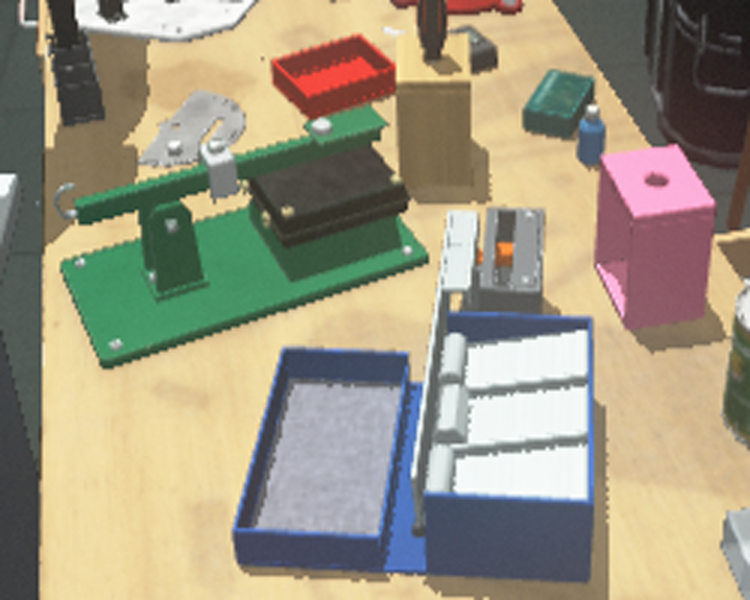

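Run:
```python
import cv2
im=cv2.imread("pics/top0.png")
cv2.imwrite("pics/t2.png",cv2.resize(im[165:255,260:370],None,fx=6.5,fy=6.5,interpolation=cv2.INTER_CUBIC))
cv2.imwrite("pics/t3.png",cv2.resize(im[170:250,140:235],None,fx=7,fy=7,interpolation=cv2.INTER_CUBIC))
im=cv2.imread("pics/side0.png")
cv2.imwrite("pics/s2.png",cv2.resize(im[210:340,170:310],None,fx=4.5,fy=4.5,interpolation=cv2.INTER_CUBIC))
cv2.imwrite("pics/s3.png",cv2.resize(im[130:225,180:280],None,fx=6,fy=6,interpolation=cv2.INTER_CUBIC))
```

```text
(no output)
```

View pics/t2.png

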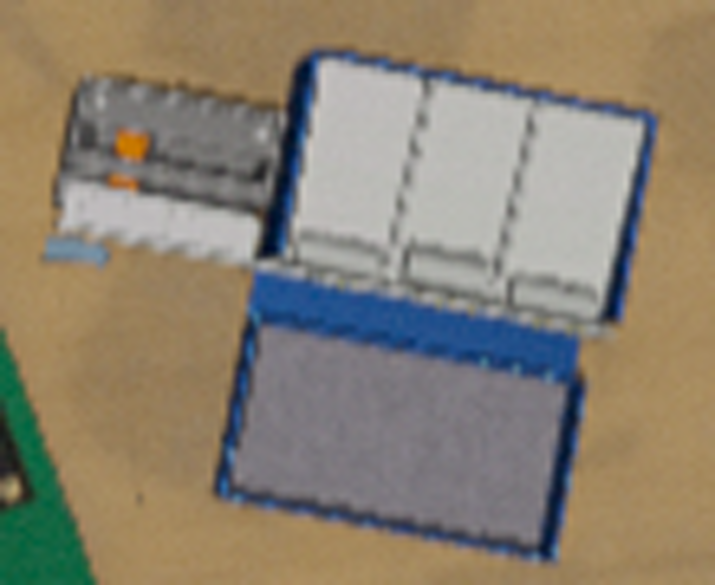

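View pics/s2.png

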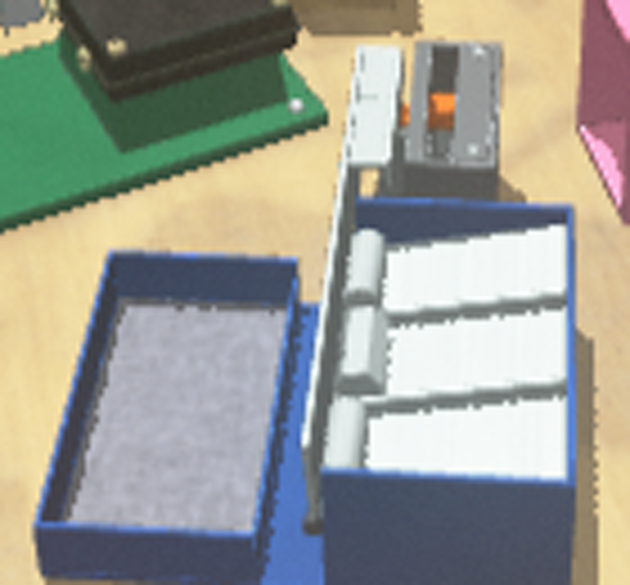

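View pics/t3.png

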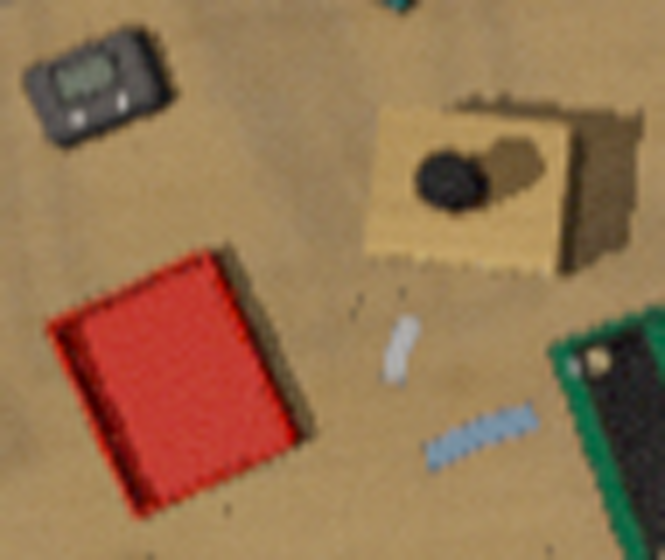

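View pics/s3.png

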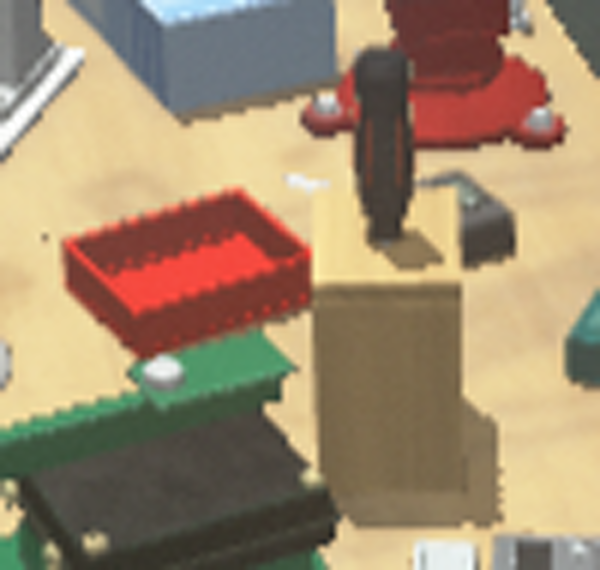

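Run:
```python
from h import *
np.set_printoptions(precision=4,suppress=True)
T=lambda u,v,z:pl("top",260+u/6.5,165+v/6.5,z)
S=lambda u,v,z:pl("side",170+u/4.5,210+v/4.5,z)
print("pad top",T(132,144,.076),"side",S(442,110,.076), two((170+442/4.5,210+110/4.5),(260+132/6.5,165+144/6.5)))
print("slot ends top",T(82,135,.094),T(272,171,.094))
print("slot ends side",S(445,46,.094),S(440,162,.094))
print("housing corners top",[T(*p,.094) for p in((82,78),(280,110))])
print("housing corners side",[S(*p,.094) for p in((417,42),(500,42),(497,165),(405,163))])
print("ramp wall back",T(312,52,.08),T(657,115,.08))
print("catch tray corners z.036", [T(*p,.036) for p in ((220,492),(555,557),(582,375),(250,318))])
print("side catch", [S(*p,.036) for p in ((110,255),(298,260),(40,527),(255,537))])
T=lambda u,v,z:pl("top",140+u/7,170+v/7,z)
S=lambda u,v,z:pl("side",180+u/6,130+v/6,z)
print("rack top corners",[T(*p,.12) for p in((380,105),(572,125),(558,273),(367,250))])
print("rack side",[S(*p,.12) for p in((318,190),(460,185),(462,285),(315,283))])
print("handle top end top z.215",T(450,182,.215)," side",S(383,52,.215),two((180+383/6,130+55/6),(140+450/7,170+182/7)))
print("handle bot side z.12",S(387,240,.12))
print("red corners",[T(*p,.03) for p in((50,325),(208,252),(300,440),(142,515))])
print("red side",[S(*p,.03) for p in((65,240),(238,190),(310,250),(133,310))])
for n,u,v,z in(("white",135+358/3.3,130+79/3.3,.05),("blue",135+262/3.3,130+82/3.3,.05)): print(n,pl("top",u,v,z))
```

```text
pad top [ 0.5951 -0.1277  0.076 ] side [ 0.5932 -0.134   0.076 ] (array([ 0.5948, -0.128 ,  0.0712]), np.float64(0.0012562027006620487))
slot ends top [ 0.5986 -0.1002  0.094 ] [ 0.5792 -0.1989  0.094 ]
slot ends side [ 0.5999 -0.1004  0.094 ] [ 0.582  -0.1988  0.094 ]
housing corners top [array([ 0.6283, -0.1005,  0.094 ]), array([ 0.611 , -0.2035,  0.094 ])]
housing corners side [array([ 0.5851, -0.0945,  0.094 ]), array([ 0.6308, -0.1009,  0.094 ]), array([ 0.6106, -0.2052,  0.094 ]), array([ 0.5641, -0.1971,  0.094 ])]
ramp wall back [ 0.6428 -0.2228  0.08  ] [ 0.6085 -0.4048  0.08  ]
catch tray corners z.036 [array([ 0.4098, -0.1764,  0.036 ]), array([ 0.3734, -0.357 ,  0.036 ]), array([ 0.4712, -0.3737,  0.036 ]), array([ 0.5033, -0.1939,  0.036 ])]
side catch [array([ 0.4093, -0.1809,  0.036 ]), array([ 0.5071, -0.1984,  0.036 ]), array([ 0.375 , -0.3581,  0.036 ]), array([ 0.4709, -0.3771,  0.036 ])]
rack top corners [array([0.6006, 0.1599, 0.12  ]), array([0.5906, 0.0696, 0.12  ]), array([0.5209, 0.0763, 0.12  ]), array([0.5323, 0.1658, 0.12  ])]
rack side [array([0.5343, 0.1652, 0.12  ]), array([0.6038, 0.1603, 0.12  ]), array([0.5922, 0.0658, 0.12  ]), array([0.5252, 0.0772, 0.12  ])]
handle top end top z.215 [0.5591 0.1163 0.215 ]  side [0.5634 0.1196 0.215 ] (array([0.5611, 0.1161, 0.2152]), np.float64(0.003987813057260877))
handle bot side z.12 [0.5624 0.1119 0.12  ]
red corners [array([0.4984, 0.3368, 0.03  ]), array([0.5344, 0.2582, 0.03  ]), array([0.44  , 0.2119, 0.03  ]), array([0.4034, 0.2903, 0.03  ])]
red side [array([0.4048, 0.2912, 0.03  ]), array([0.5011, 0.3335, 0.03  ]), array([0.5353, 0.2617, 0.03  ]), array([0.4391, 0.2132, 0.03  ])]
white [ 0.7143 -0.002   0.05  ]
blue [0.7116 0.0996 0.05  ]
```

Run:
```python
from h import *
np.set_printoptions(precision=4,suppress=True)
s=ctrl.state(); R=Ro.from_rotvec(s["tcp_rot"]).as_matrix(); print(R)
for n in("side","top"): print(n,proj(n,s["position"]),proj(n,[.139,.609,0]))
im=cv2.imread("pics/top0.png")
cv2.imwrite("pics/t4.png",cv2.resize(im[130:330,0:220],None,fx=3,fy=3))
im=cv2.imread("pics/side0.png")
cv2.imwrite("pics/s4.png",cv2.resize(im[0:210,70:290],None,fx=2.8,fy=2.8))
```

```text
[[ 0.9749 -0.0003  0.2228]
 [-0.2228 -0.0017  0.9749]
 [ 0.0001 -1.     -0.0017]]
side [108.4308  76.2265] [120.3677 140.2809]
top [ 31.0051 342.4574] [ 70.617  319.4115]
```

View pics/t4.png

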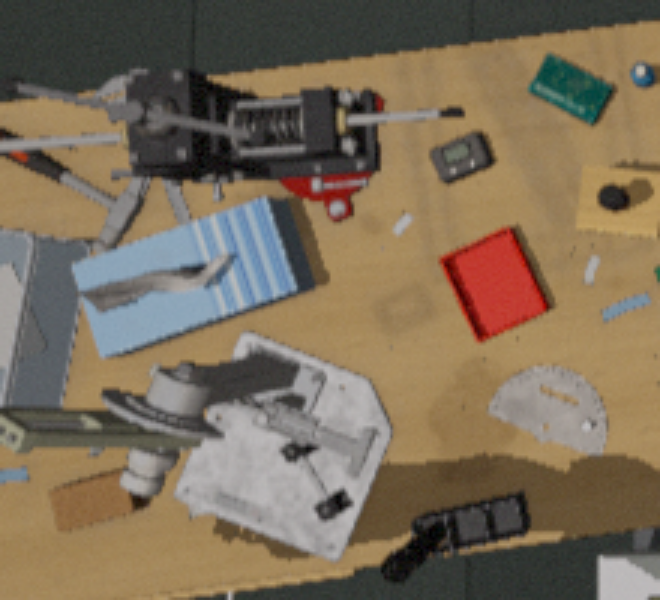

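View pics/s4.png

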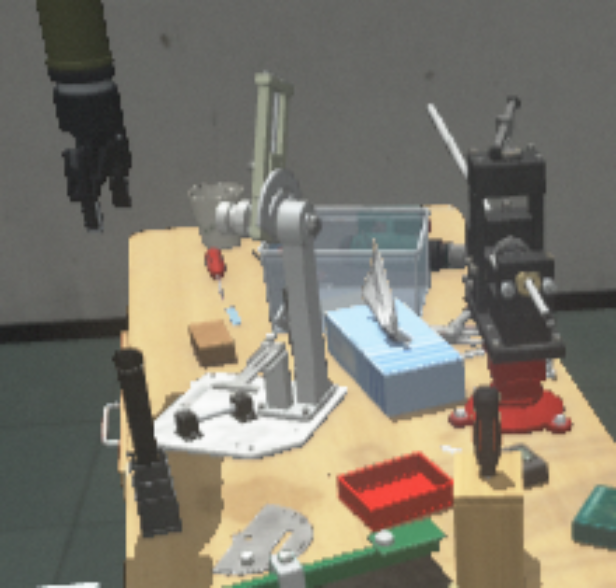

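Run:
```python
from h import *
np.set_printoptions(precision=3,suppress=True)
S=lambda u,v,z=0:pl("side",70+u/2.8,v/2.8,z)
T=lambda u,v,z=0:pl("top",u/3,130+v/3,z)
print("col base",S(310,410,.02),"column top",two((70+290/2.8,220/2.8),(180/3,130+390/3)))
print("white base corners",T(385,460),T(340,560),T(370,380))
print("black stick",T(480,520),two((70+125/2.8,355/2.8),(395/3,130+575/3)))
print("tissue",T(310,300),S(370,250,.1), "press tip",T(450,112,.1))
```

```text
col base [0.37  0.485 0.02 ] column top (array([0.371, 0.528, 0.257]), np.float64(0.006360351591799659))
white base corners [0.262 0.409 0.   ] [0.147 0.46  0.   ] [0.356 0.428 0.   ]
black stick [0.191 0.297 0.   ] (array([0.178, 0.344, 0.174]), np.float64(0.006708823627998664))
tissue [0.451 0.5   0.   ] [0.463 0.842 0.1  ] press tip [0.662 0.311 0.1  ]
```

```bash
cat >> h.py <<'E'
np.set_printoptions(precision=4,suppress=True)
def st():
    s=ctrl.state(); R=Ro.from_rotvec(s["tcp_rot"]).as_matrix()
    print("t",round(float(s["clock"]),2),"p",s["position"],"y",R[:,1],"z",R[:,2],"w",round(float(s["gripper_width"]),4),"F",s["force"],"j7",s["joint_positions"][6]); return s,R
def plan(*wps,mm=30):
    s,R=st(); p=s["position"]
    for w in wps:
        d=R.T@(np.array(w)-p)*1e3; n=int(np.ceil(np.linalg.norm(d)/mm)); print("tool d",d.round(1),"n",n,"per",(d/n).round(1)); p=np.array(w)
E
python3 -c "
from h import *
plan([.24,.40,.32],[.561,.1165,.30],[.561,.1165,.187],mm=34)"
```

```text
t 0.1 p [0.1392 0.6087 0.2495] y [-0.0003 -0.0017 -1.    ] z [ 0.2228  0.9749 -0.0017] w 0.0853 F [-0.208   0.5613 -0.3842] j7 -0.21511645102667137
tool d [ 144.8  -70.1 -181.1] n 8 per [ 18.1  -8.8 -22.6]
tool d [ 376.1   20.4 -204.8] n 13 per [ 28.9   1.6 -15.8]
tool d [ -0.  113.    0.2] n 4 per [-0.  28.2  0. ]
```

```bash
python3 -m handwheel '[18,-9,-22.5,0,0,0,-1, 18,-9,-22.5,0,0,0,-1, 18,-9,-22.5,0,0,0,-1, 18,-9,-22.5,0,0,0,-1, 18,-9,-22.5,0,0,0,-1, 18,-9,-22.5,0,0,0,-1, 18,-9,-22.5,0,0,0,-1, 18,-9,-22.5,0,0,0,-1]' 60; python3 -c "
from h import *
plan([.561,.1165,.30],[.561,.1165,.187],mm=34)"
```

```text
clock: 0.77
position: [0.2399, 0.4001, 0.3224]
tcp_rot: [-1.564, 0.177, -0.176]
force: [0.4, 0.6, -1.1]
gripper_width: 0.0852
t 0.77 p [0.2399 0.4001 0.3224] y [-0.0003 -0.0007 -1.    ] z [ 0.2228  0.9749 -0.0008] w 0.0852 F [ 0.4221  0.6152 -1.08  ] j7 0.08195014236405572
tool d [ 376.2   22.5 -204.9] n 13 per [ 28.9   1.7 -15.8]
tool d [  0.  113.    0.1] n 4 per [ 0.  28.2  0. ]
```

```bash
python3 -m handwheel '[29,2,-16,0,0,0,-1, 29,2,-16,0,0,0,-1, 29,2,-16,0,0,0,-1, 29,2,-16,0,0,0,-1, 29,2,-16,0,0,0,-1, 29,2,-16,0,0,0,-1, 29,2,-16,0,0,0,-1, 29,2,-16,0,0,0,-1, 29,2,-16,0,0,0,-1, 29,2,-16,0,0,0,-1, 29,1,-15,0,0,0,-1, 29,1,-15,0,0,0,-1, 28,1,-15,0,0,0,-1, 0,0,0,0,0,0,-1]'
python3 - <<'E'
from h import *
plan([.561,.1165,.187])
for n in("side","top"):
    im=ctrl.camera(n); cv2.imwrite(f"pics/{n}1.png",im)
    a=im[60:260,150:330] if n=="side" else im[120:280,150:330]
    cv2.imwrite(f"pics/{n}1z.png",cv2.resize(a,None,fx=3,fy=3,interpolation=cv2.INTER_CUBIC))
E
```

```text
clock: 1.93
position: [0.5649, 0.1109, 0.2984]
tcp_rot: [-1.567, 0.182, -0.187]
force: [0.0, -0.9, 0.4]
gripper_width: 0.0856
t 1.93 p [0.5649 0.1109 0.2984] y [ 0.0028 -0.0045 -1.    ] z [ 0.2326  0.9726 -0.0037] w 0.0856 F [ 0.0055 -0.8575  0.4044] j7 0.9378084476205882
tool d [ -5.5 111.3   4.9] n 4 per [-1.4 27.8  1.2]
```

View pics/side1z.png

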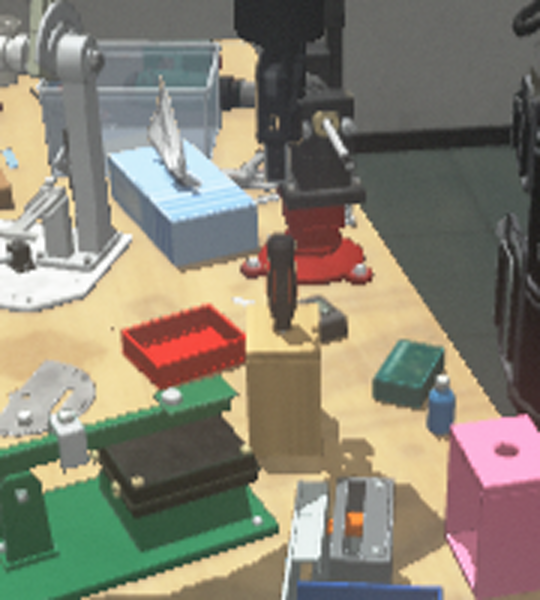

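```bash
python3 -m handwheel '[-2,28,2,0,0,0,-1, -2,28,2,0,0,0,-1, 0,28,0,0,0,0,-1, 0,27,0,0,0,0,-1, 0,0,0,0,0,0,-1, 0,0,0,0,0,0,0.2, 0,0,0,0,0,0,0.6, 0,0,0,0,0,0,1, 0,0,0,0,0,0,1, 0,0,0,0,0,0,1]' 100
python3 - <<'E'
from h import *
st()
E
```

```text
clock: 2.87
position: [0.5581, 0.123, 0.1896]
tcp_rot: [-1.563, 0.175, -0.178]
force: [-1.9, 0.0, -0.9]
gripper_width: 0.0263
t 2.87 p [0.5581 0.123  0.1896] y [ 0.0023  0.0007 -1.    ] z [0.223  0.9748 0.0012] w 0.0263 F [-1.8898  0.0451 -0.9475] j7 0.8853104669557508
```

```bash
python3 -m handwheel '[0,-15,0,0,0,0,1, 0,-20,0,0,0,0,1, 0,-20,0,0,0,0,1, 0,-20,0,0,0,0,1, 0,-20,0,0,0,0,1, 0,-20,0,0,0,0,1, 0,-15,0,0,0,0,1, 0,0,0,0,0,0,1, 0,0,0,0,0,0,1]'
python3 - <<'E'
from h import *
st()
for n in("side","top"):
    im=ctrl.camera(n); cv2.imwrite(f"pics/{n}2.png",im)
    a=im[80:230,190:290] if n=="side" else im[140:240,160:280]
    cv2.imwrite(f"pics/{n}2z.png",cv2.resize(a,None,fx=4 if n=="side" else 5,fy=4 if n=="side" else 5,interpolation=cv2.INTER_CUBIC))
E
```

```text
clock: 3.62
position: [0.5576, 0.1229, 0.319]
tcp_rot: [-1.563, 0.175, -0.178]
force: [-0.9, 0.3, -0.8]
gripper_width: 0.0262
t 3.62 p [0.5576 0.1229 0.319 ] y [ 0.0019  0.0006 -1.    ] z [0.2231 0.9748 0.001 ] w 0.0262 F [-0.8569  0.2898 -0.7931] j7 0.9315462273526958
```

View pics/side2z.png

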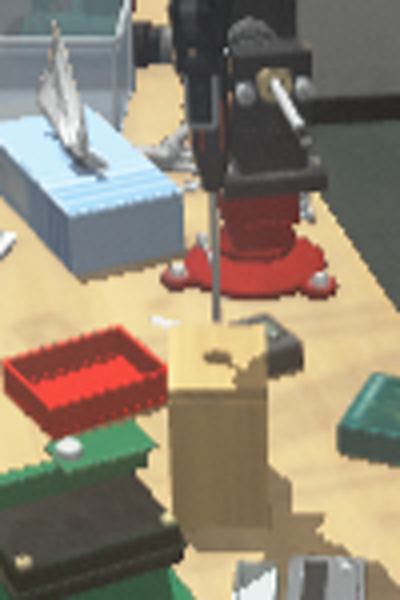

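View pics/top2z.png

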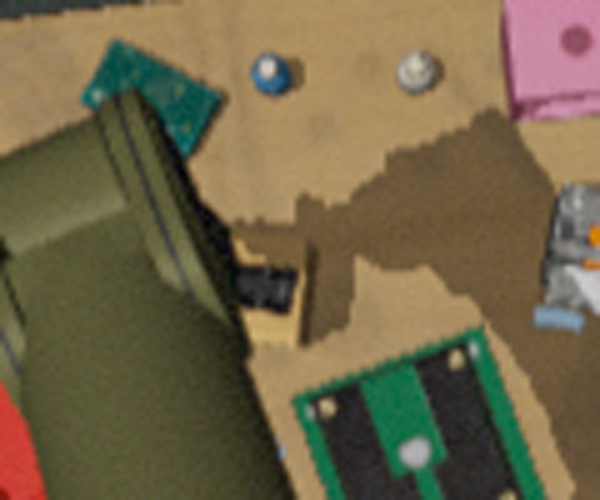

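Run:
```python
from h import *
print("hole",pl("side",190+217/4,80+357/4,.12))
s=ctrl.state();p=s["position"]
print("tip ray at y planes:")
o,d=ray("side",244,160.5)
for z in(.15,.156,.162): print(pl("side",244,160.5,z))
print("exp tip px",proj("side",p-[0,0,.1626]),"exp shaft top px",proj("side",p-[0,0,.07]))
```

```text
hole [0.5622 0.1162 0.12  ]
tip ray at y planes:
[0.5618 0.1135 0.15  ]
[0.5608 0.1027 0.156 ]
[0.5597 0.0919 0.162 ]
exp tip px [241.7911 157.636 ] exp shaft top px [240.9749 127.602 ]
```

Run:
```python
from h import *
plan([.590,-.127,.319],[.590,-.127,.285])
```

```text
t 3.72 p [0.5566 0.1226 0.3173] y [-0.0019 -0.0006 -1.    ] z [ 0.2229  0.9748 -0.001 ] w 0.026 F [ 0.4624 -0.0622 -1.1741] j7 0.9315246774025941
tool d [  88.2   -1.6 -235.9] n 9 per [  9.8  -0.2 -26.2]
tool d [ 0.1 34.   0. ] n 2 per [ 0. 17.  0.]
```

```bash
python3 -m handwheel '[10,0,-26,0,0,0,1, 10,0,-26,0,0,0,1, 10,0,-26,0,0,0,1, 10,0,-26,0,0,0,1, 10,0,-26,0,0,0,1, 10,0,-26,0,0,0,1, 10,0,-26,0,0,0,1, 10,0,-26,0,0,0,1, 8,0,-28,0,0,0,1, 0,10,0,0,0,0,1, 0,15,0,0,0,0,1, 0,6,0,0,0,0,1, 0,0,0,0,0,0,1,0,0,0,0,0,0,1,0,0,0,0,0,0,1]'
python3 - <<'E'
from h import *
st()
for n in("side","top"):
    im=ctrl.camera(n); cv2.imwrite(f"pics/{n}3.png",im)
    a=im[150:270,220:330] if n=="side" else im[140:240,230:330]
    cv2.imwrite(f"pics/{n}3z.png",cv2.resize(a,None,fx=5,fy=5,interpolation=cv2.INTER_CUBIC))
E
```

```text
clock: 4.97
position: [0.5909, -0.1262, 0.2875]
tcp_rot: [-1.563, 0.175, -0.176]
force: [0.2, -0.0, -1.2]
gripper_width: 0.0258
t 4.97 p [ 0.5909 -0.1262  0.2875] y [ 0.0005  0.0002 -1.    ] z [0.2219 0.9751 0.0003] w 0.0258 F [ 0.2116 -0.0265 -1.2348] j7 1.3586836551732377
```

View pics/side3z.png

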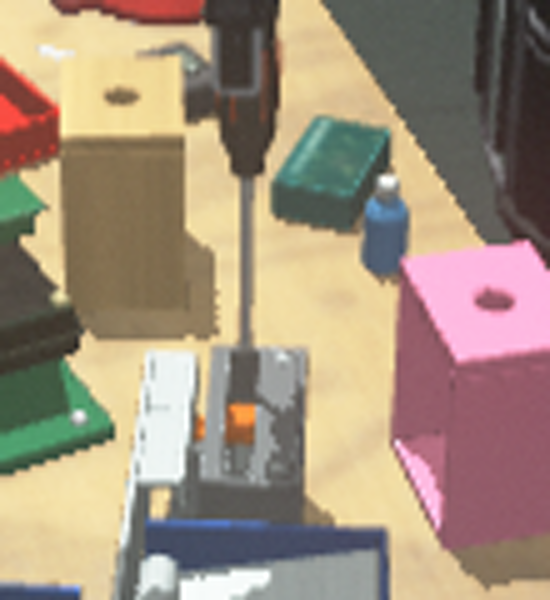

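View pics/top3z.png

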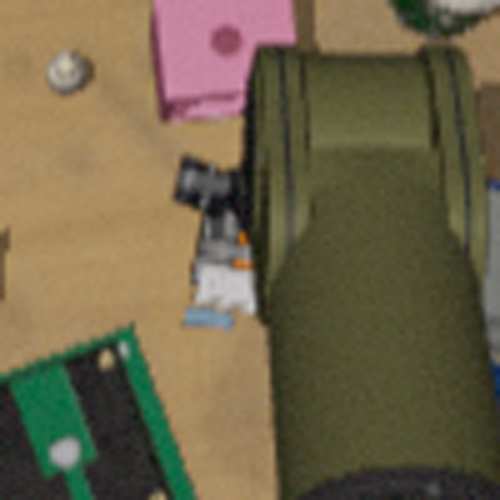

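Run:
```python
from h import *
for (u,v) in ((244.5,347),(249,176)):
  o,d=ray("side",220+u/5,150+v/5)
  for y in(-.122,-.13): print(y,o+d*(y-o[1])/d[1])
print("pad",pl("side",220+240/5,150+424/5,.076)); print("slot px",[proj("side",[.5938,-.13,z]) for z in(.12,.115,.094)])
print("hole",pl("side",220+122/5,150+96/5,.12))
print("pad y edges",[pl("side",220+240/5,150+v/5,.076) for v in(405,443)])
```

```text
-0.122 [ 0.5964 -0.122   0.1127]
-0.13 [ 0.5951 -0.13    0.1187]
-0.122 [ 0.5977 -0.122   0.2107]
-0.13 [ 0.5964 -0.13    0.2158]
pad [ 0.5924 -0.1353  0.076 ]
slot px [array([268.357 , 218.9961]), array([268.341 , 220.6677]), array([268.2746, 227.5991])]
hole [0.5627 0.1165 0.12  ]
pad y edges [array([ 0.5947, -0.1203,  0.076 ]), array([ 0.5902, -0.1499,  0.076 ])]
```

```bash
python3 -m handwheel '[-1,8,0,0,0,0,1, 0,10,0,0,0,0,1, 0,10,0,0,0,0,1, 0,6,0,0,0,0,1, 0,0,0,0,0,0,1,0,0,0,0,0,0,1]'
python3 - <<'E'
from h import *
st()
for n in("side",):
    im=ctrl.camera(n); cv2.imwrite(f"pics/{n}4.png",im)
    a=im[150:270,220:330] if n=="side" else im[140:240,230:330]
    cv2.imwrite(f"pics/{n}4z.png",cv2.resize(a,None,fx=5,fy=5,interpolation=cv2.INTER_CUBIC))
E
```

```text
clock: 5.57
position: [0.5893, -0.1265, 0.2525]
tcp_rot: [-1.563, 0.178, -0.175]
force: [0.3, -0.3, -0.5]
gripper_width: 0.0258
t 5.57 p [ 0.5893 -0.1265  0.2525] y [-0.0015  0.0003 -1.    ] z [ 0.2228  0.9749 -0.    ] w 0.0258 F [ 0.2961 -0.2813 -0.4527] j7 1.3477350250982776
```

View pics/side4z.png

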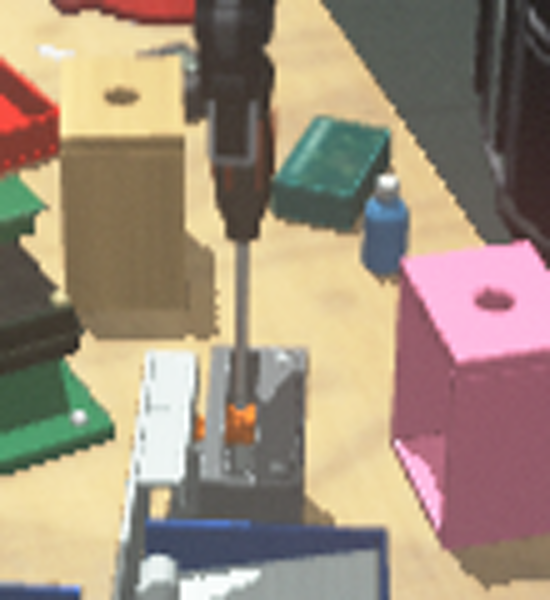

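```bash
python3 -m handwheel '[0,4,0,0,0,0,1, 0,4,0,0,0,0,1, 0,2,0,0,0,0,1,0,0,0,0,0,0,1]'; python3 -m handwheel '[0,3,0,0,0,0,1, 0,2,0,0,0,0,1, 0,0,0,0,0,0,1]'
```

```text
clock: 5.95
position: [0.5892, -0.1265, 0.2427]
tcp_rot: [-1.564, 0.177, -0.176]
force: [0.1, -0.1, -0.8]
gripper_width: 0.0259
clock: 6.2
position: [0.5897, -0.1266, 0.2382]
tcp_rot: [-1.564, 0.176, -0.177]
force: [-0.3, -0.3, 0.8]
gripper_width: 0.0261
```

```bash
python3 -m handwheel '[0,3,0,0,0,0,1, 0,2,0,0,0,0,1, 0,0,0,0,0,0,1]';python3 -m handwheel '[0,3,0,0,0,0,1, 0,0,0,0,0,0,1]'
python3 - <<'E'
from h import *
st()
for n in("side",):
    im=ctrl.camera(n); cv2.imwrite(f"pics/{n}5.png",im)
    a=im[150:270,220:330]
    cv2.imwrite(f"pics/{n}5z.png",cv2.resize(a,None,fx=5,fy=5,interpolation=cv2.INTER_CUBIC))
E
```

```text
clock: 6.45
position: [0.5899, -0.1266, 0.2334]
tcp_rot: [-1.564, 0.176, -0.177]
force: [-1.2, -1.0, 3.6]
gripper_width: 0.0262
clock: 6.62
position: [0.5899, -0.1266, 0.2304]
tcp_rot: [-1.564, 0.176, -0.177]
force: [-0.8, 0.3, 5.2]
gripper_width: 0.0259
t 6.62 p [ 0.5899 -0.1266  0.2304] y [ 0.0007 -0.0001 -1.    ] z [0.2229 0.9748 0.0001] w 0.0259 F [-0.8196  0.28    5.2385] j7 1.3401849169879703
```

View pics/side5z.png

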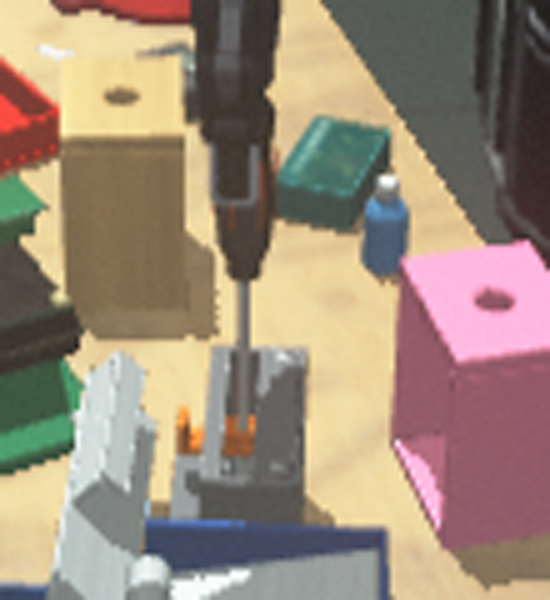

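```bash
python3 -m handwheel '[0,2,0,0,0,0,1, 0,0,0,0,0,0,1, 0,0,0,0,0,0,1, 0,0,0,0,0,0,1, 0,0,0,0,0,0,1, 0,0,0,0,0,0,1]'
python3 - <<'E'
from h import *
for n in("side",):
    im=ctrl.camera(n); cv2.imwrite(f"pics/{n}6.png",im)
    a=im[200:350,160:310]
    cv2.imwrite(f"pics/{n}6z.png",cv2.resize(a,None,fx=4,fy=4,interpolation=cv2.INTER_CUBIC))
E
```

```text
clock: 7.17
position: [0.59, -0.1267, 0.2288]
tcp_rot: [-1.564, 0.176, -0.177]
force: [-0.9, -0.5, 6.2]
gripper_width: 0.0262
```

View pics/side6z.png

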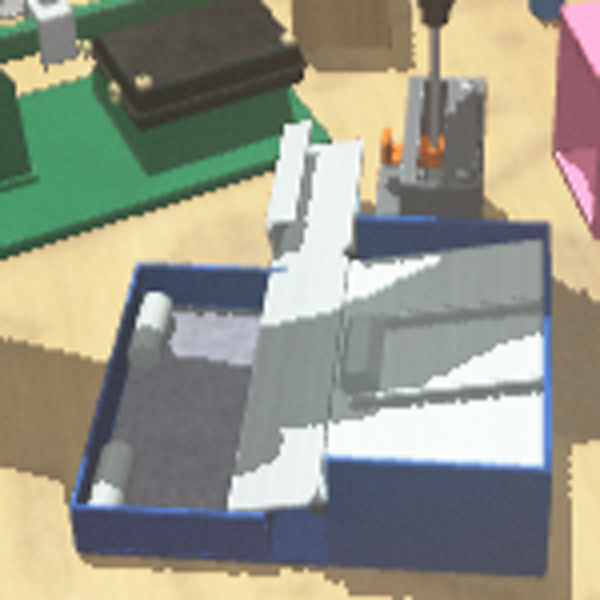

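```bash
python3 -m handwheel '[0,-8,0,0,0,0,1, 0,-16,0,0,0,0,1, 0,-20,0,0,0,0,1, 0,-20,0,0,0,0,1, 0,-20,0,0,0,0,1, 0,-12,0,0,0,0,1,0,0,0,0,0,0,1,0,0,0,0,0,0,1]'
python3 - <<'E'
from h import *
plan([.558,.1175,.322],mm=28)
E
```

```text
clock: 7.88
position: [0.5894, -0.1265, 0.3243]
tcp_rot: [-1.564, 0.176, -0.176]
force: [-0.0, 0.4, -1.3]
gripper_width: 0.0258
t 7.88 p [ 0.5894 -0.1265  0.3243] y [-0.      0.0001 -1.    ] z [0.2229 0.9749 0.0001] w 0.0258 F [-0.0075  0.4172 -1.3472] j7 1.368923617985675
tool d [-85.    2.3 230.9] n 9 per [-9.4  0.3 25.7]
```

```bash
python3 -m handwheel '[-9.5,0,26,0,0,0,1, -9.5,0,26,0,0,0,1, -9.5,0,26,0,0,0,1, -9.5,0,26,0,0,0,1, -9.5,0,26,0,0,0,1, -9.5,0,26,0,0,0,1, -9.5,0,26,0,0,0,1, -9.5,0,25,0,0,0,1, -9,0,24,0,0,0,1, 0,0,0,0,0,0,1,0,0,0,0,0,0,1,0,0,0,0,0,0,1]'
python3 - <<'E'
from h import *
s,R=st();p=s["position"]
for n in("side","top"):
    im=ctrl.camera(n); cv2.imwrite(f"pics/{n}7.png",im)
    a=im[100:200,200:290] if n=="side" else im[140:240,160:280]
    cv2.imwrite(f"pics/{n}7z.png",cv2.resize(a,None,fx=6,fy=6,interpolation=cv2.INTER_CUBIC))
print("exp tip px",proj("side",p+[.0045,-.001,-.1625]),proj("side",p+[.0045,-.001,-.07]))
E
```

```text
clock: 8.88
position: [0.5577, 0.1166, 0.323]
tcp_rot: [-1.565, 0.178, -0.175]
force: [-0.5, -1.3, -1.6]
gripper_width: 0.0259
t 8.88 p [0.5577 0.1166 0.323 ] y [-0.0024 -0.0016 -1.    ] z [ 0.2231  0.9748 -0.0021] w 0.0259 F [-0.5223 -1.3348 -1.5769] j7 0.9419158036600396
exp tip px [243.9533 156.8526] [243.2208 126.6143]
```

View pics/side7z.png

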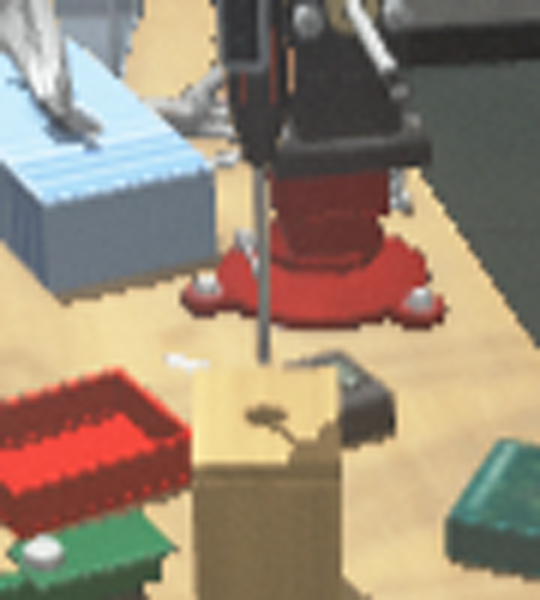

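View pics/top7z.png

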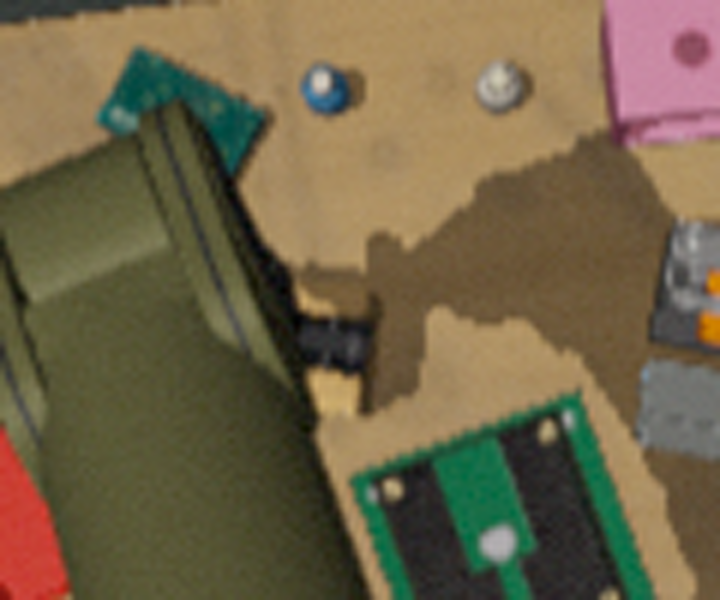

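```bash
python3 -m handwheel '[0,12,0,0,0,0,1, 0,13,0,0,0,0,1, 0,0,0,0,0,0,1,0,0,0,0,0,0,1]'
python3 - <<'E'
from h import *
s,R=st();p=s["position"]
for n in("side",):
    im=ctrl.camera(n); cv2.imwrite(f"pics/{n}8.png",im)
    a=im[110:190,215:275]
    cv2.imwrite(f"pics/{n}8z.png",cv2.resize(a,None,fx=7.5,fy=7.5,interpolation=cv2.INTER_CUBIC))
t=p+[.0045,-.001,-.1625]
print("exp tip px",proj("side",t),proj("side",t+[0,0,.093]),"hole",proj("side",[.562,.1165,.12]))
im=cv2.imread("pics/side4.png"); q=[220+240/5,150+410/5]
print("img4 tip", [pl("side",*q,z) for z in (.082,.09)])
E
```

```text
clock: 9.32
position: [0.558, 0.1163, 0.2987]
tcp_rot: [-1.565, 0.179, -0.177]
force: [0.5, -0.1, -0.8]
gripper_width: 0.0262
t 9.32 p [0.558  0.1163 0.2987] y [-0.0018 -0.0009 -1.    ] z [ 0.2246  0.9745 -0.0013] w 0.0262 F [ 0.5087 -0.0759 -0.8225] j7 0.9335447863839066
exp tip px [244.2549 164.4503] [243.5383 134.6682] hole [244.1693 169.2094]
img4 tip [array([ 0.5929, -0.1319,  0.082 ]), array([ 0.5913, -0.142 ,  0.09  ])]
```

View pics/side8z.png

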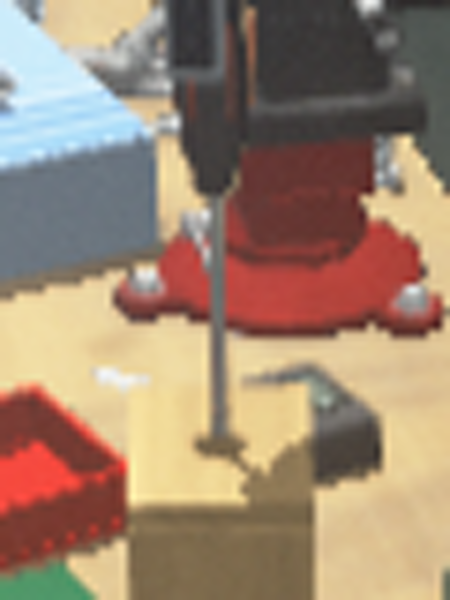

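Run:
```python
from h import *
T=lambda u,v,z:pl("top",140+u/7,170+v/7,z)
print("handle shadow end",T(523,160,.12),T(545,155,.12))
S=lambda u,v:pl("side",215+u/7.5,110+v/7.5,.12)
for q in((232,449),(236,455),(247,466),(252,470),(219,437),(219,443),(195,443),(245,443),(219,455),(219,431)): print(q,S(*q))
im=cv2.imread("pics/side8.png")
cv2.imwrite("pics/s8n.png",cv2.resize(im[160:182,230:264],None,fx=20,fy=20,interpolation=cv2.INTER_NEAREST))
```

```text
handle shadow end [0.5742 0.0927 0.12  ] [0.5765 0.0823 0.12  ]
(232, 449) [0.5666 0.1121 0.12  ]
(236, 455) [0.5676 0.1074 0.12  ]
(247, 466) [0.5707 0.0986 0.12  ]
(252, 470) [0.5723 0.0954 0.12  ]
(219, 437) [0.5627 0.1219 0.12  ]
(219, 443) [0.5622 0.1173 0.12  ]
(195, 443) [0.5531 0.1186 0.12  ]
(245, 443) [0.572  0.1159 0.12  ]
(219, 455) [0.5612 0.1083 0.12  ]
(219, 431) [0.5632 0.1264 0.12  ]
```

View pics/s8n.png

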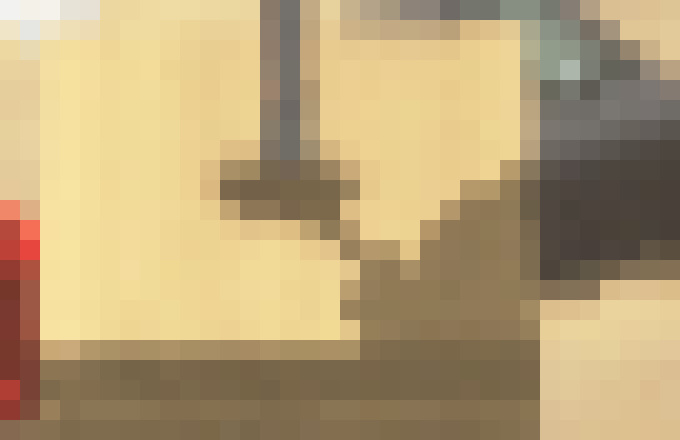

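```bash
python3 -m handwheel '[0,0,3,0,0,0,1, 0,5,0,0,0,0,1, 0,5,0,0,0,0,1, 0,5,0,0,0,0,1,0,0,0,0,0,0,1]';python3 -m handwheel '[0,4,0,0,0,0,1,0,4,0,0,0,0,1,0,0,0,0,0,0,1]'
python3 - <<'E'
from h import *
s,R=st();p=s["position"]
im=ctrl.camera("side"); cv2.imwrite("pics/side9.png",im)
cv2.imwrite("pics/side9z.png",cv2.resize(im[130:190,225:270],None,fx=10,fy=10,interpolation=cv2.INTER_NEAREST))
E
```

```text
clock: 9.78
position: [0.5581, 0.1202, 0.283]
tcp_rot: [-1.565, 0.178, -0.175]
force: [-0.7, 0.2, -0.8]
gripper_width: 0.0259
clock: 10.03
position: [0.5584, 0.1203, 0.2754]
tcp_rot: [-1.564, 0.178, -0.175]
force: [-0.2, 0.1, -1.3]
gripper_width: 0.0257
t 10.03 p [0.5584 0.1203 0.2754] y [-0.0015 -0.0004 -1.    ] z [ 0.2228  0.9749 -0.0008] w 0.0257 F [-0.1827  0.1013 -1.2572] j7 0.9209049948622676
```

View pics/side9z.png

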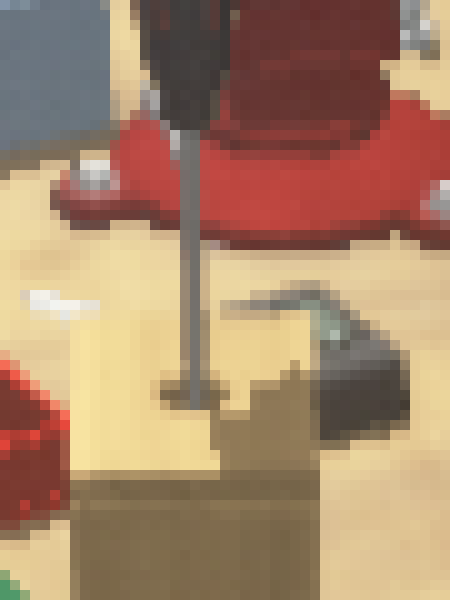

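```bash
python3 -m handwheel '[0,8,0,0,0,0,1, 0,8,0,0,0,0,1, 0,8,0,0,0,0,1, 0,0,0,0,0,0,1]';python3 -m handwheel '[0,10,0,0,0,0,1, 0,10,0,0,0,0,1, 0,10,0,0,0,0,1,0,10,0,0,0,0,1, 0,0,0,0,0,0,1]'
python3 - <<'E'
from h import *
s,R=st();p=s["position"]
im=ctrl.camera("side"); cv2.imwrite("pics/side10.png",im)
cv2.imwrite("pics/side10z.png",cv2.resize(im[110:190,220:280],None,fx=7.5,fy=7.5,interpolation=cv2.INTER_NEAREST))
E
```

```text
clock: 10.42
position: [0.5576, 0.1201, 0.2501]
tcp_rot: [-1.565, 0.179, -0.173]
force: [0.7, 0.1, -1.6]
gripper_width: 0.0262
clock: 10.83
position: [0.5574, 0.12, 0.2097]
tcp_rot: [-1.565, 0.18, -0.173]
force: [-0.7, -0.7, -0.2]
gripper_width: 0.0259
t 10.83 p [0.5574 0.12   0.2097] y [-0.0045 -0.0012 -1.    ] z [ 0.2227  0.9749 -0.0022] w 0.0259 F [-0.7328 -0.7197 -0.2208] j7 0.8967655853211631
```

View pics/side10z.png

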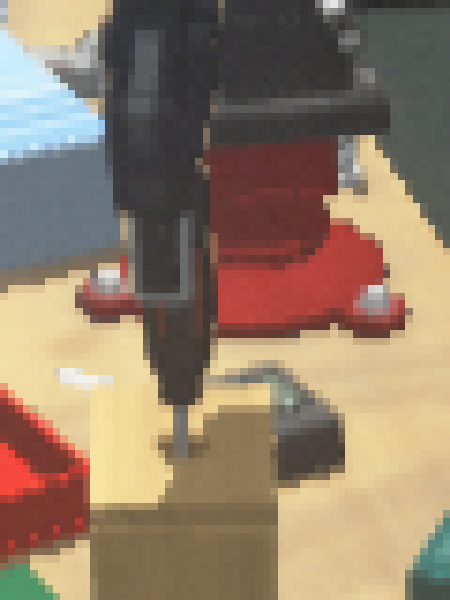

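```bash
python3 -m handwheel '[0,6,0,0,0,0,1, 0,5,0,0,0,0,1, 0,0,0,0,0,0,1]';python3 -m handwheel '[0,4,0,0,0,0,1, 0,0,0,0,0,0,1]';python3 -m handwheel '[0,3,0,0,0,0,1, 0,0,0,0,0,0,1]'
```

```text
clock: 11.13
position: [0.5584, 0.1203, 0.2005]
tcp_rot: [-1.564, 0.177, -0.175]
force: [-0.2, 0.0, -1.4]
gripper_width: 0.0261
clock: 11.3
position: [0.5587, 0.1204, 0.1969]
tcp_rot: [-1.564, 0.177, -0.176]
force: [0.1, -0.4, -1.4]
gripper_width: 0.0259
clock: 11.47
position: [0.5588, 0.1204, 0.194]
tcp_rot: [-1.564, 0.177, -0.176]
force: [-0.1, -0.0, -1.4]
gripper_width: 0.0262
```

```bash
python3 -m handwheel '[0,2,0,0,0,0,1, 0,0,0,0,0,0,1]';python3 -m handwheel '[0,1.5,0,0,0,0,1, 0,0,0,0,0,0,1]'
python3 - <<'E'
from h import *
st()
E
```

```text
clock: 11.63
position: [0.5588, 0.1205, 0.1921]
tcp_rot: [-1.564, 0.177, -0.176]
force: [0.2, 0.3, -0.9]
gripper_width: 0.0259
clock: 11.8
position: [0.5588, 0.1205, 0.1906]
tcp_rot: [-1.564, 0.177, -0.176]
force: [1.0, 0.6, -1.2]
gripper_width: 0.0259
t 11.8 p [0.5588 0.1205 0.1906] y [-0.0002  0.     -1.    ] z [ 0.2228  0.9749 -0.    ] w 0.0259 F [ 1.0059  0.5927 -1.1794] j7 0.8888315484012361
```

Release slowly, then lift.

```bash
python3 -m handwheel '[0,1,0,0,0,0,1, 0,0,0,0,0,0,0.3, 0,0,0,0,0,0,0, 0,0,0,0,0,0,-0.5, 0,0,0,0,0,0,-1, 0,0,0,0,0,0,-1, 0,0,0,0,0,0,-1]' 60
python3 - <<'E'
from h import *
s,R=st();p=s["position"]
im=ctrl.camera("side"); cv2.imwrite("pics/side11.png",im)
cv2.imwrite("pics/side11z.png",cv2.resize(im[90:190,200:300],None,fx=6,fy=6,interpolation=cv2.INTER_NEAREST))
E
```

```text
clock: 12.38
position: [0.559, 0.1205, 0.1899]
tcp_rot: [-1.563, 0.176, -0.177]
force: [-0.2, -0.5, 0.9]
gripper_width: 0.085
t 12.38 p [0.559  0.1205 0.1899] y [ 0.0002  0.0001 -1.    ] z [0.2229 0.9748 0.0002] w 0.085 F [-0.2209 -0.4616  0.8897] j7 0.8884465271446572
```

View pics/side11z.png

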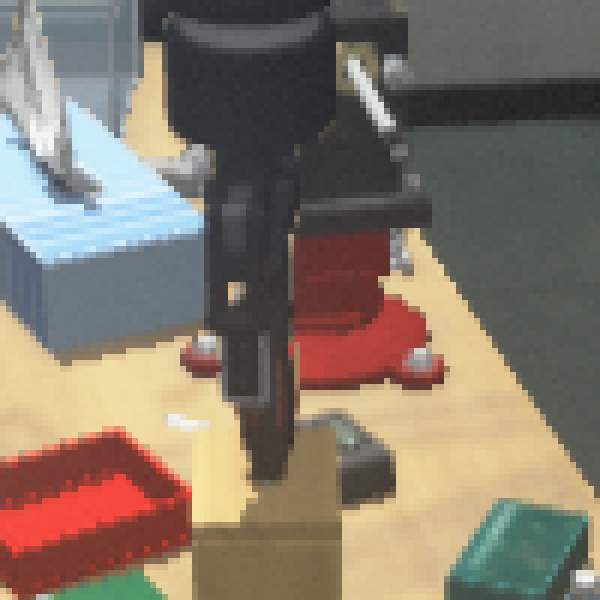

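```bash
python3 -m handwheel '[0,-10,0,0,0,0,-1, 0,-20,0,0,0,0,-1, 0,-25,0,0,0,0,-1, 0,-25,0,0,0,0,-1, 0,-25,0,0,0,0,-1, 0,-15,0,0,0,0,-1, 0,0,0,0,0,0,-1,0,0,0,0,0,0,-1]'
python3 - <<'E'
from h import *
s,R=st();p=s["position"]
for n in("side","top"):
    im=ctrl.camera(n); cv2.imwrite(f"pics/{n}12.png",im)
im=cv2.imread("pics/side12.png");cv2.imwrite("pics/s12a.png",cv2.resize(im[110:190,210:270],None,fx=7,fy=7,interpolation=cv2.INTER_NEAREST))
cv2.imwrite("pics/s12b.png",cv2.resize(im[230:340,170:310],None,fx=5.5,fy=5.5,interpolation=cv2.INTER_CUBIC))
im=cv2.imread("pics/top12.png");cv2.imwrite("pics/t12.png",cv2.resize(im[165:255,260:370],None,fx=6.5,fy=6.5,interpolation=cv2.INTER_CUBIC))
E
```

```text
clock: 13.1
position: [0.5592, 0.1205, 0.3109]
tcp_rot: [-1.563, 0.175, -0.178]
force: [-0.2, -0.7, -1.1]
gripper_width: 0.0853
t 13.1 p [0.5592 0.1205 0.3109] y [ 0.0022  0.0006 -1.    ] z [0.223  0.9748 0.0011] w 0.0853 F [-0.2038 -0.6605 -1.1074] j7 0.9318871022521659
```

View pics/s12a.png

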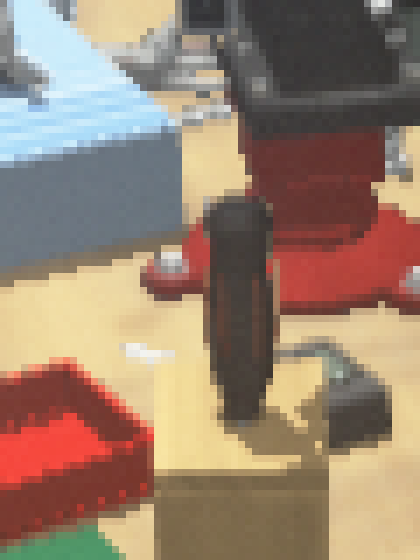

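View pics/s12b.png

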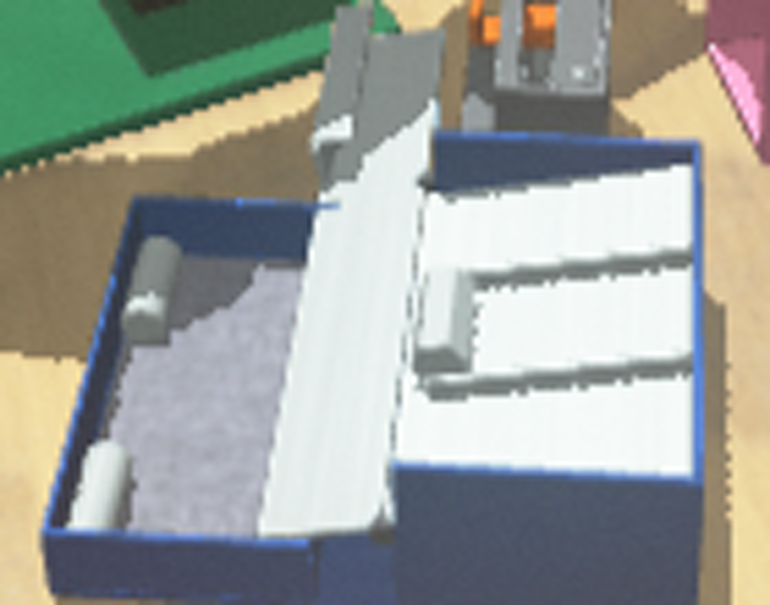

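View pics/t12.png

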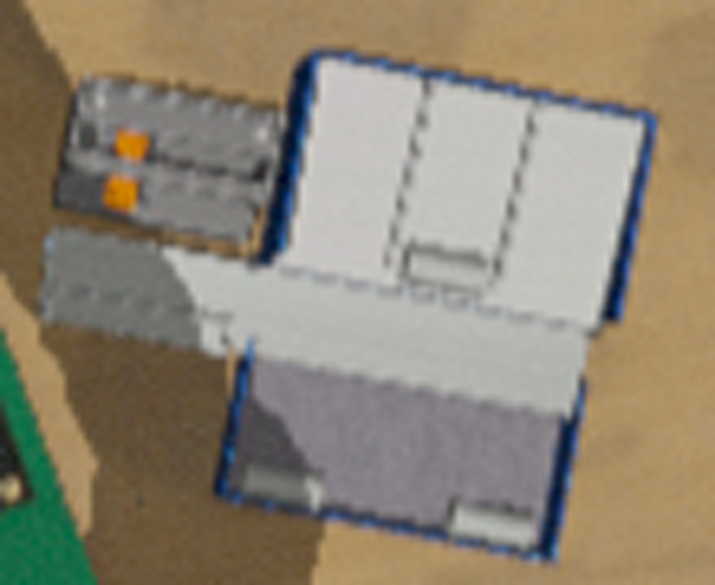

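Run:
```python
from h import *
T=lambda u,v,z:pl("top",260+u/6.5,165+v/6.5,z)
S=lambda u,v,z:pl("side",170+u/5.5,230+v/5.5,z)
print("pin top",T(448,264,.068)," two",two((170+444/5.5,230+315/5.5),(260+447/6.5,165+264/6.5)))
print("pin ends top",T(405,250,.06),T(492,275,.06))
print("pin side topface corners",[S(*q,.07) for q in((438,268),(468,272),(462,365),(420,355))])
# ramp frame: hinge line from wall/gate boundary, z=.046
print("hinge",T(275,268,.046),T(605,330,.046))
ps=np.radians(-10.6);Rr=np.array([[np.cos(ps),-np.sin(ps)],[np.sin(ps),np.cos(ps)]])
cw=[T(312,52,.08)[:2],T(657,115,.08)[:2]];print("back wall mid",np.mean(cw,0), "ramp origin est",np.mean(cw,0)-Rr@[.114,0], "pin est",np.mean(cw,0)-Rr@[.099,0])
ct=np.mean([[.4098,-.1764],[.3734,-.357],[.4712,-.3737],[.5033,-.1939]],0); print("catch center",ct,"->pin est",ct+Rr@[.076+.015,0])
```

```text
pin top [ 0.531  -0.2952  0.068 ]  two (array([ 0.5306, -0.2954,  0.0647]), np.float64(0.0007920488913927028))
pin ends top [ 0.5388 -0.2741  0.06  ] [ 0.5251 -0.3203  0.06  ]
pin side topface corners [array([ 0.5304, -0.2746,  0.07  ]), array([ 0.542 , -0.2785,  0.07  ]), array([ 0.5333, -0.3278,  0.07  ]), array([ 0.5181, -0.3204,  0.07  ])]
hinge [ 0.53   -0.2065  0.046 ] [ 0.4954 -0.384   0.046 ]
back wall mid [ 0.6256 -0.3138] ramp origin est [ 0.5136 -0.2929] pin est [ 0.5283 -0.2956]
catch center [ 0.4394 -0.2752] ->pin est [ 0.5289 -0.292 ]
```

```bash
python3 -m handwheel '[0,0,0,0,0.12,0,-1,0,0,0,0,0.12,0,-1,0,0,0,0,0.12,0,-1,0,0,0,0,0.12,0,-1,0,0,0,0,0.12,0,-1,0,0,0,0,0.12,0,-1,0,0,0,0,0.12,0,-1,0,0,0,0,0.12,0,-1,0,0,0,0,0.12,0,-1,0,0,0,0,0.12,0,-1,0,0,0,0,0.12,0,-1,0,0,0,0,0.12,0,-1,0,0,0,0,0.09,0,-1,0,0,0,0,0,0,-1,0,0,0,0,0,0,-1]'
python3 - <<'E'
from h import *
s,R=st(); print(np.degrees(np.arctan2(R[1,2],R[0,2])))
plan([.525,-.2955,.25],mm=32)
E
```

```text
clock: 14.45
position: [0.5583, 0.1205, 0.3087]
tcp_rot: [-1.12, 1.342, -1.341]
force: [0.3, -1.4, -1.0]
gripper_width: 0.0849
t 14.45 p [0.5583 0.1205 0.3087] y [-0.0022 -0.001  -1.    ] z [ 0.9836 -0.1802 -0.002 ] w 0.0849 F [ 0.3019 -1.3616 -0.9821] j7 -0.3123346368839686
-10.37878460886432
t 14.45 p [0.5583 0.1205 0.3087] y [-0.0022 -0.001  -1.    ] z [ 0.9836 -0.1802 -0.002 ] w 0.0849 F [ 0.3019 -1.3616 -0.9821] j7 -0.3123346368839686
tool d [415.1  59.2  42.4] n 14 per [29.6  4.2  3. ]
```

```bash
python3 -m handwheel '[30,2,3,0,0,0,-1, 30,2,3,0,0,0,-1, 30,4,3,0,0,0,-1, 30,4,3,0,0,0,-1, 30,4,3,0,0,0,-1, 30,4,3,0,0,0,-1, 30,4,3,0,0,0,-1, 30,5,3,0,0,0,-1, 30,5,3,0,0,0,-1, 30,5,3,0,0,0,-1, 30,5,3,0,0,0,-1, 30,5,3,0,0,0,-1, 30,5,3,0,0,0,-1, 25,5,3,0,0,0,-1, 0,0,0,0.105,0,0,-0.5, 0,0,0,0.105,0,0,0, 0,0,0,0,0,0,0,0,0,0,0,0,0,0]'
python3 - <<'E'
from h import *
s,R=st(); n=-R[:,1]
c=np.array([.530,-.2957,.0605])
plan(c+n*.07,c+n*.0125,mm=20)
E
```

```text
clock: 15.95
position: [0.5226, -0.2949, 0.2504]
tcp_rot: [-0.975, 1.176, -1.445]
force: [0.9, -0.9, 0.5]
gripper_width: 0.0427
t 15.95 p [ 0.5226 -0.2949  0.2504] y [ 0.2012 -0.0358 -0.9789] z [ 0.9623 -0.1793  0.2044] w 0.0427 F [ 0.872  -0.8606  0.5158] j7 0.4930487496918296
t 15.95 p [ 0.5226 -0.2949  0.2504] y [ 0.2012 -0.0358 -0.9789] z [ 0.9623 -0.1793  0.2044] w 0.0427 F [ 0.872  -0.8606  0.5158] j7 0.4930487496918296
tool d [ -0.3 117.4 -31.5] n 7 per [-0.  16.8 -4.5]
tool d [-0.  57.5  0. ] n 3 per [-0.  19.2  0. ]
```

```bash
python3 -m handwheel '[0,17,-4.5,0,0,0,0,0,17,-4.5,0,0,0,0,0,17,-4.5,0,0,0,0,0,17,-4.5,0,0,0,0,0,17,-4.5,0,0,0,0,0,16,-4.5,0,0,0,0,0,16,-4.5,0,0,0,0,0,0,0,0,0,0,0,0,0,0,0,0,0,0]'
python3 - <<'E'
from h import *
s,R=st(); n=-R[:,1]
c=np.array([.530,-.2957,.0605])
plan(c+n*.0125,mm=20)
for k in("side",):
    im=ctrl.camera(k); cv2.imwrite(f"pics/{k}13.png",im)
cv2.imwrite("pics/s13.png",cv2.resize(im[190:340,170:320],None,fx=4,fy=4,interpolation=cv2.INTER_CUBIC))
E
```

```text
clock: 16.7
position: [0.5196, -0.2935, 0.1292]
tcp_rot: [-0.975, 1.171, -1.445]
force: [-0.1, -0.5, -0.0]
gripper_width: 0.0427
t 16.7 p [ 0.5196 -0.2935  0.1292] y [ 0.2043 -0.0366 -0.9782] z [ 0.9621 -0.1769  0.2075] w 0.0427 F [-0.118  -0.4708 -0.0032] j7 0.5508199062218838
t 16.7 p [ 0.5196 -0.2935  0.1292] y [ 0.2043 -0.0366 -0.9782] z [ 0.9621 -0.1769  0.2075] w 0.0427 F [-0.118  -0.4708 -0.0032] j7 0.5508199062218838
tool d [ 0.4 57.  -3.9] n 3 per [ 0.1 19.  -1.3]
```

View pics/s13.png

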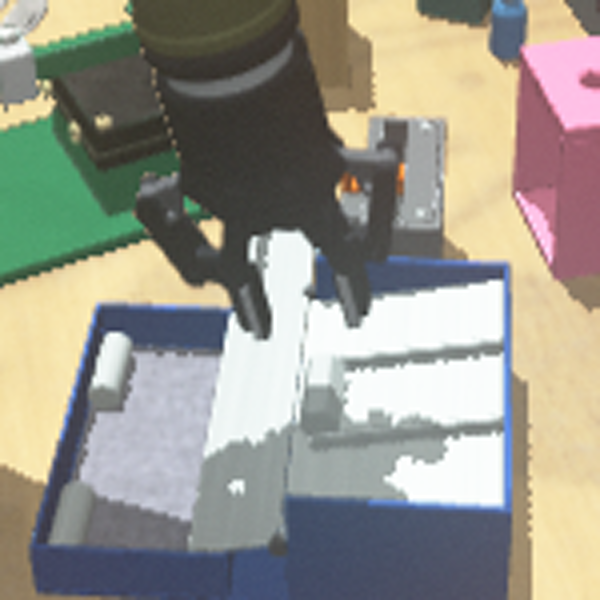

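```bash
python3 -m handwheel '[0,16,-1,0,0,0,0,0,16,-1,0,0,0,0,0,12,-1,0,0,0,0,0,0,0,0,0,0,0]' ;python3 -m handwheel '[0,6,0,0,0,0,0,0,6,0,0,0,0,0,0,0,0,0,0,0,0]'
python3 - <<'E'
from h import *
s,R=st(); n=-R[:,1]
c=np.array([.530,-.2957,.0605])
plan(c+n*.0125,mm=20)
for k in("side",):
    im=ctrl.camera(k); cv2.imwrite(f"pics/{k}14.png",im)
cv2.imwrite("pics/s14.png",cv2.resize(im[220:320,190:290],None,fx=6,fy=6,interpolation=cv2.INTER_CUBIC))
E
```

```text
clock: 17.08
position: [0.5245, -0.2947, 0.085]
tcp_rot: [-0.974, 1.173, -1.446]
force: [0.3, -0.3, 0.1]
gripper_width: 0.0427
clock: 17.33
position: [0.5268, -0.2955, 0.074]
tcp_rot: [-0.974, 1.172, -1.447]
force: [-0.3, -0.8, -0.9]
gripper_width: 0.0427
t 17.33 p [ 0.5268 -0.2955  0.074 ] y [ 0.2049 -0.0379 -0.978 ] z [ 0.9616 -0.1787  0.2084] w 0.0427 F [-0.3452 -0.8435 -0.8674] j7 0.5609064987121272
t 17.33 p [ 0.5268 -0.2955  0.074 ] y [ 0.2049 -0.0379 -0.978 ] z [ 0.9616 -0.1787  0.2084] w 0.0427 F [-0.3452 -0.8435 -0.8674] j7 0.5609064987121272
tool d [-0.4  1.4  0.3] n 1 per [-0.4  1.4  0.3]
```

View pics/s14.png

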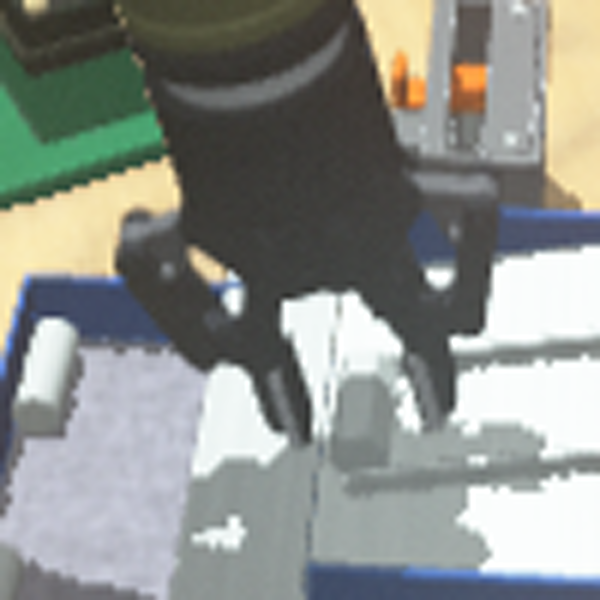

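```bash
python3 -m handwheel '[0,1,0,0,0,0,0.3,0,0,0,0,0,0,0.6,0,0,0,0,0,0,1,0,0,0,0,0,0,1,0,0,0,0,0,0,1]' 60;python3 -m handwheel '[0,-10,0,0,0,0,1,0,-15,0,0,0,0,1,0,-20,0,0,0,0,1,0,-25,0,0,0,0,1,0,0,0,0,0,0,1,0,0,0,0,0,0,1]'
python3 - <<'E'
from h import *
s,R=st()
for k in("side",):
    im=ctrl.camera(k); cv2.imwrite(f"pics/{k}15.png",im)
cv2.imwrite("pics/s15.png",cv2.resize(im[190:340,170:320],None,fx=4,fy=4,interpolation=cv2.INTER_CUBIC))
E
```

```text
clock: 17.8
position: [0.5268, -0.2958, 0.074]
tcp_rot: [-0.973, 1.171, -1.448]
force: [-1.7, 0.1, 6.4]
gripper_width: 0.0201
clock: 18.3
position: [0.5129, -0.2934, 0.1434]
tcp_rot: [-0.973, 1.169, -1.45]
force: [0.6, 1.0, -1.2]
gripper_width: 0.0199
t 18.3 p [ 0.5129 -0.2934  0.1434] y [ 0.2073 -0.0396 -0.9775] z [ 0.961  -0.1788  0.211 ] w 0.0199 F [ 0.5667  0.9988 -1.1864] j7 0.5527508078373358
```

View pics/s15.png

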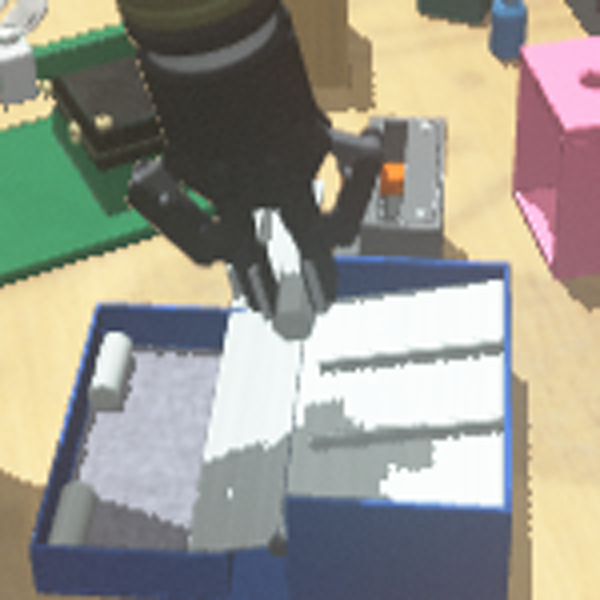

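```bash
python3 -m handwheel '[0,-20,0,-0.105,0,0,1,0,-30,0,-0.105,0,0,1,0,-30,0,0,0,0,1,0,-30,0,0,0,0,1,0,-30,0,0,0,0,1,0,-20,0,0,0,0,1,0,0,0,0,0,0,1,0,0,0,0,0,0,1]'
python3 - <<'E'
from h import *
s,R=st()
c=np.mean([[.4984,.3368],[.5344,.2582],[.44,.2119],[.4034,.2903],[.4048,.2912],[.5011,.3335],[.5353,.2617],[.4391,.2132]],0);print(c)
plan([c[0],c[1],.30],mm=32)
E
```

```text
clock: 19.02
position: [0.5031, -0.2911, 0.2918]
tcp_rot: [-1.093, 1.316, -1.359]
force: [-0.9, -0.1, -1.3]
gripper_width: 0.0199
t 19.02 p [ 0.5031 -0.2911  0.2918] y [ 0.0334 -0.0042 -0.9994] z [ 0.9828 -0.1813  0.0336] w 0.0199 F [-0.9282 -0.0737 -1.2729] j7 0.4422822793006517
[0.4696 0.2746]
t 19.02 p [ 0.5031 -0.2911  0.2918] y [ 0.0334 -0.0042 -0.9994] z [ 0.9828 -0.1813  0.0336] w 0.0199 F [-0.9282 -0.0737 -1.2729] j7 0.4422822793006517
tool d [-550.3  -11.7 -135.3] n 18 per [-30.6  -0.7  -7.5]
```

```bash
python3 -m handwheel '[-30,-1,-7.5,0,0,0,1,-31,-1,-7.5,0,0,0,1,-31,-1,-7.5,0,0,0,1,-31,-1,-7.5,0,0,0,1,-31,-1,-7.5,0,0,0,1,-31,-1,-7.5,0,0,0,1,-31,-1,-7.5,0,0,0,1,-31,-1,-7.5,0,0,0,1,-31,-1,-7.5,0,0,0,1,-31,-1,-7.5,0,0,0,1,-31,-1,-7.5,0,0,0,1,-31,0,-7.5,0,0,0,1,-31,0,-7.5,0,0,0,1,-31,0,-7.5,0,0,0,1,-30,0,-7.5,0,0,0,1,-30,0,-7.5,0,0,0,1,-30,0,-7.5,0,0,0,1,-27,0,-7.5,0,0,0,1,0,0,0,0,0,0,1,0,0,0,0,0,0,1]'; python3 -c "
from h import *
st()"
```

```text
clock: 20.68
position: [0.468, 0.2758, 0.2969]
tcp_rot: [-1.1, 1.315, -1.356]
force: [-0.8, -0.1, -1.1]
gripper_width: 0.0197
t 20.68 p [0.468  0.2758 0.2969] y [ 0.0289 -0.0062 -0.9996] z [ 0.9837 -0.1772  0.0296] w 0.0197 F [-0.7805 -0.1072 -1.0978] j7 -0.6213757311239567
```

```bash
python3 -m handwheel '[0,0,0,-0.02,-0.11,0,1,0,0,0,0,-0.11,0,1,0,0,0,0,-0.11,0,1,0,0,0,0,-0.11,0,1,0,0,0,0,-0.1,0,1,0,0,0,0,-0.1,0,1,0,0,0,0,0,0,1,0,0,0,0,0,0,1]'
python3 - <<'E'
from h import *
plan([.4696,.2746,.09],[.4696,.2746,.036],mm=30)
E
```

```text
clock: 21.35
position: [0.4696, 0.2725, 0.2985]
tcp_rot: [-1.387, 0.86, -0.878]
force: [-0.2, -0.1, -1.0]
gripper_width: 0.0201
t 21.35 p [0.4696 0.2725 0.2985] y [ 0.0112 -0.0033 -0.9999] z [0.8993 0.4373 0.0086] w 0.0201 F [-0.2325 -0.0962 -1.0219] j7 -0.10474173276542527
tool d [ -3.6 208.4  -0.9] n 7 per [-0.5 29.8 -0.1]
tool d [-0.4 54.  -0.5] n 2 per [-0.2 27.  -0.2]
```

```bash
python3 -m handwheel '[-1,25,0,0,0,0,1,-1,30,0,0,0,0,1,-1,30,0,0,0,0,1,0,30,0,0,0,0,1,0,30,0,0,0,0,1,0,30,0,0,0,0,1,0,27,0,0,0,0,1,0,0,0,0,0,0,1,0,0,0,0,0,0,1]'
python3 - <<'E'
from h import *
plan([.4696,.2746,.036],mm=30)
im=ctrl.camera("side"); cv2.imwrite("pics/side16.png",im)
cv2.imwrite("pics/s16.png",cv2.resize(im[90:220,140:270],None,fx=4.5,fy=4.5,interpolation=cv2.INTER_CUBIC))
E
```

```text
clock: 22.1
position: [0.4704, 0.2754, 0.0965]
tcp_rot: [-1.389, 0.858, -0.877]
force: [0.3, 0.4, 0.1]
gripper_width: 0.0198
t 22.1 p [0.4704 0.2754 0.0965] y [ 0.0104 -0.0043 -0.9999] z [0.8982 0.4395 0.0075] w 0.0198 F [0.3261 0.405  0.1228] j7 -0.08913970628562197
tool d [-0.2 60.4 -1.5] n 3 per [-0.1 20.1 -0.5]
```

View pics/s16.png

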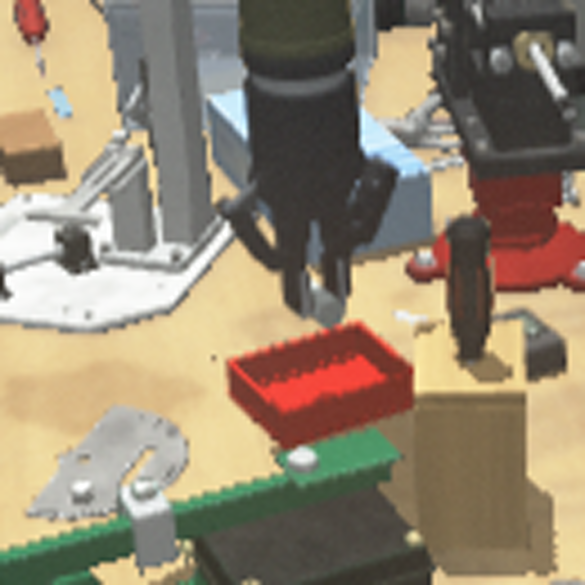

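```bash
python3 -m handwheel '[0,20,-1,0,0,0,1,0,18,0,0,0,0,1,0,10,0,0,0,0,1,0,0,0,0,0,0,1]'; python3 -m handwheel '[0,6,0,0,0,0,1,0,4,0,0,0,0,1,0,0,0,0,0,0,1]'
```

```text
clock: 22.48
position: [0.4708, 0.2759, 0.0494]
tcp_rot: [-1.386, 0.856, -0.876]
force: [0.3, -0.4, -0.1]
gripper_width: 0.0202
clock: 22.73
position: [0.4712, 0.2761, 0.0397]
tcp_rot: [-1.385, 0.856, -0.876]
force: [-0.3, -0.6, -1.5]
gripper_width: 0.0197
```

```bash
python3 -m handwheel '[0,5,0,0,0,0,1,0,3,0,0,0,0,1,0,0,0,0,0,0,1]'; python3 -m handwheel '[0,0,0,0,0,0,0.3,0,0,0,0,0,0,0.1,0,0,0,0,0,0,0.1,0,0,0,0,0,0,0.1]'; python3 -m handwheel '[0,-10,0,0,0,0,0.1,0,-20,0,0,0,0,0.1,0,-30,0,0,0,0,0.1,0,-30,0,0,0,0,0,0,-30,0,0,0,0,0,0,-30,0,0,0,0,0,0,0,0,0,0,0,0,0,0,0,0,0,0,0]'
python3 - <<'E'
from h import *
st()
for k in("side","top"):
    im=ctrl.camera(k); cv2.imwrite(f"pics/{k}17.png",im)
    a=im[90:350,100:330] if k=="side" else im[150:260,120:370]
    cv2.imwrite(f"pics/{k}17z.png",cv2.resize(a,None,fx=2.3 if k=="side" else 3.1,fy=2.3 if k=="side" else 3.1,interpolation=cv2.INTER_CUBIC))
E
```

```text
clock: 22.98
position: [0.4709, 0.2759, 0.0311]
tcp_rot: [-1.386, 0.856, -0.875]
force: [-0.5, 0.3, -0.9]
gripper_width: 0.0198
clock: 23.32
position: [0.4712, 0.276, 0.0317]
tcp_rot: [-1.385, 0.856, -0.875]
force: [-0.4, -0.3, -0.4]
gripper_width: 0.0385
clock: 23.98
position: [0.47, 0.2768, 0.1839]
tcp_rot: [-1.381, 0.854, -0.876]
force: [0.3, -0.3, -1.8]
gripper_width: 0.0426
t 23.98 p [0.47   0.2768 0.1839] y [ 0.017   0.001  -0.9999] z [0.8972 0.4413 0.0157] w 0.0426 F [ 0.3427 -0.2582 -1.8107] j7 -0.09363781947923722
```

View pics/side17z.png

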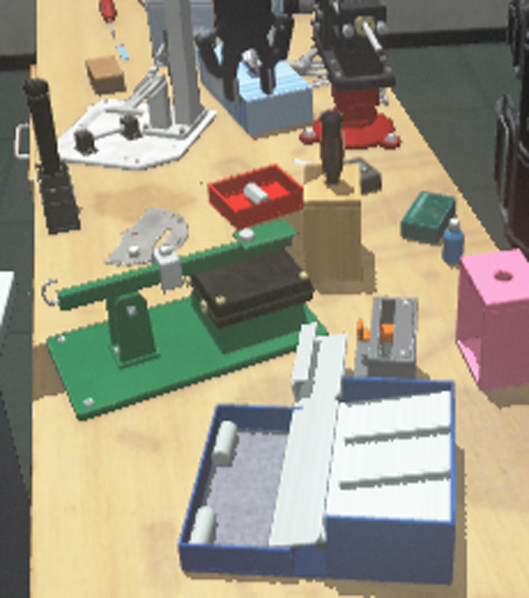

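View pics/top17z.png

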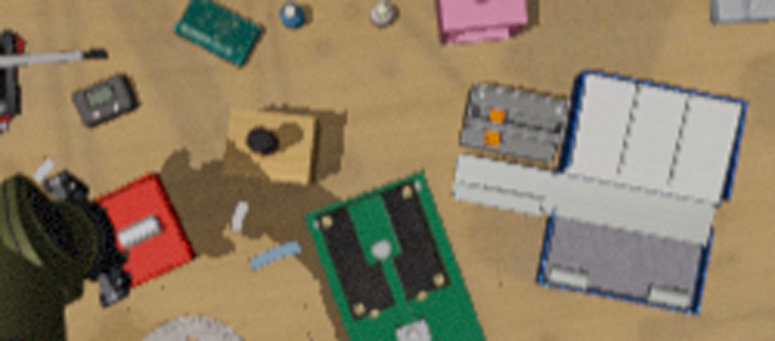

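```bash
python3 -m handwheel '[0,0,0,0,0,0,0,0,0,0,0,0,0,0,0,0,0,0,0,0,0]'
python3 - <<'E'
from h import *
print("handle end",pl("top",120+262/3.1,150+140/3.1,.215))
print(ctrl.job_done())
E
```

```text
clock: 24.33
position: [0.4686, 0.2759, 0.1805]
tcp_rot: [-1.388, 0.857, -0.875]
force: [-0.5, 0.0, -0.7]
gripper_width: 0.0426
handle end [0.5616 0.1156 0.215 ]
the job is handed in; nothing more can be done
None
```

I handed the job in at about 24 s of the 72 s allowed. All three steps look done in the final pictures, but the hand-in gives no verdict.

- **Latch:** I pressed the hook down through the slot with the screwdriver; it read about 6 N, as described. The gate dropped open and the pictures show it lying in line with the slope.
- **Pins:** Both round pins rolled into the catch tray and stayed there. The hexagonal pin stayed in the middle lane, and I gripped it at 20 mm, which is its width across the flats. It now lies on the floor of the red tray.
- **Screwdriver:** It stands upright in the wooden rack. I measured the handle's end at (0.562, 0.116), about 1 mm from the hole centre I measured at (0.562, 0.1165).
- **Surroundings:** The final pictures show both glue bottles standing, and the gripper was open and clear of everything.

One check disagreed. With the screwdriver in the gripper, its tip showed 3 to 4 pixels lower in the side picture than the arm's pose predicted, so it may have been tilted a few degrees. I moved over 3 mm and lowered it into the hole slowly, watching the force, and it met no resistance. I could not see the tip inside the rack, so its final depth is judged only from the handle resting on the rack top.

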